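# Set the batter portioner's wheel and cycle its trigger

### The arm

A 6-joint arm with a two-finger parallel gripper is mounted at the origin on the work surface. World frame = base frame: x ahead of the robot, y to its left, z up, the work surface at z = 0. Lengths are in m, angles in rad, forces in N, time in s.
With the tool pointing down it reaches from about 0.375 to 0.9 m from the base axis. Payload 3.1 kg.
Tool frame: the origin (TCP) lies midway between the tips of the shut fingers; the grasp point (between the pads) lies 19 mm behind it (manip.grasp_offset is the distance from the TCP to the grasp point, in m); z points along the fingers, y is the line along which they close (so a half turn about z gives the same grasp; the last joint's range is limited). The gripper opens to 85 mm and grips with 20 to 120 N. Pads are 22 mm wide; open, the fingers measure 114 mm over their backs; the gripper's body (76 mm by 85 mm) begins 54 mm behind the grasp point. The pads swing forward as they close: fully open they stand 13 mm farther back than shut.
Start: joints at [-1.468, 0.527, 1.433, -0, 1.181, -0.178], TCP at [0.174, -0.6, 0.231] pointing down, gripper open.
Joint ranges: [-3.08, 3.08], [-0.75, 2.2], [0.22, 2.44], [-1.43, 4.57], [0, 2.65], [-2.85, 2.85]. Speed limits (rad/s): [2.79, 2.79, 3.14, 3.14, 3.14, 3.14].

### API

Orientations are given as a unit quaternion [x, y, z, w].
In Python, from station import sensors, cams, order, manip gives the robot as it stands.
- The arm moves only by the tool move_arm, never from a script. Its argument "targets" is a list of rows, each an object of numbers: "dx", "dy", "dz": the shift along the world's x, y, z normalised to -1 to 1, where 1 is 25 mm; "rx", "ry", "rz": the turn, a rotation vector about the world's x, y, z normalised to -1 to 1, where 1 is 30 degrees. A call has exactly 10 rows; each row shifts and turns the commanded pose from where the row before left it; what a row does not reach is not made up. A row lasts 1/8 s, in which the tool goes at most 62.5 mm and 10.7 degrees, less where a joint would pass 70% of its speed; a pose out of reach is approached as far as the arm can. A call with a number of a shift or a turn outside -1 to 1 is refused whole. A call with a gripper value outside its range is refused whole. "claw" is the opening in per cent of the stroke, from 0 (shut) to 100 (fully open), set as the call begins (left out, the last holds). The fingers move at their own pace and stop on an object; "newtons" is the grip in N (left out, the last holds). Time passes only in rows, so rows that do not move let the fingers close, or fill a call up. It gives the time, the measured TCP pose, the force, the opening and the grip force at its end, in the units of the state.
- sensors.sense(): the state, without advancing time (a new reading comes with each control period).
- cams.snapshot(name): name is "scene" or "top" or "wrist"; returns the picture (480x640x3 uint8, red, green, blue); there is no depth.
- cams.camera_model(name): a dict with "fx", "fy", "cx", "cy" (pixels), "extrinsics" (4x4, takes a point from world to camera coordinates). Camera axes: x right, y down, z forward; pixel columns grow to the right and rows downward; lengths in m; the calibration is good to about 2 mm. A picture is of the moment at which its call begins: read the wrist's pose just before it. camera_model takes no time and is no camera call; for the wrist camera it gives the pose at the moment of the call.
- order.sign_off(): hands the job in; it is judged then, once.
The state is a dict: "t": time; "q": joint angles; "qd": joint speeds; "tau": joint torques, N m; "tcp_pos": TCP position; "tool_rot": TCP orientation; "force": force on the tool from outside, world axes, zero at the start; "ft_torque": the same for the moment, N m; "finger_gap": opening from 0.0 (shut) to 1.0 (fully open); "gripper_force": force on a finger pad.
Only numpy, scipy, OpenCV 4.12 (cv2) and the standard library are available. Lean on these libraries where they do the work, as an engineer would, in place of code of your own. Each camera call takes 0.05 s, during which the arm holds its last target. There are 200 camera calls.

### The job

Turn the portion wheel of the batter portioner until its pointer, out on the far rim, stands exactly in line with the small steel set tab on the dial plate, and let go of the wheel. Only then squeeze the trigger fully home against its fixed grip and let it spring back, so that the gate takes up the new portion. Do not shift the set tab, and leave the tableware where it stands.

Things in the scene. Friction and masses are not known exactly. Their poses are not given: they have to be found in the camera images.
- dispenser: the batter portioner, fixed: steel base plate 200 mm in x, 430 mm in y (y -185 to +245), 12 mm thick. Origin on the table, z up; its -x side is the front, towards the robot. In its frame: dial housing with wheel at y -100 mm, grip with trigger at y +50, hopper (radius 52 mm, 222 mm high, rear post) at y +180; along the rear (x +65) a bar 42 mm high.
- wheel_center (a point): fixed point on the wheel's axis, in the plane of the wheel's underside, at (0, -100, 130) mm in the portioner's frame; its axes are the portioner's. The axis leans 30 degrees from vertical towards the front: direction (-0.5, 0, 0.866) in that frame. Along it from here: steel skirt (radius 52 mm) 0 to 6 mm, ribbed black round drum to grip (diameter 56 mm) 6 to 42 mm.
- wheel (a joint): wheel angle, rad; 0 = pointer at the farthest, highest point of the rim (portioner's +x side), growing anticlockwise seen looking down on the wheel's face (+1.57 = pointer to the portioner's +y). Stops at -3 and +3; starts between -2.8 and -2.1, so it must go anticlockwise, 2 to 3.5 rad in all. About 0.12 N m of friction; stays where it is left.
- tab (a joint): angle of the set tab round the same axis, same zero and sense as the wheel; between -0.1 and 0.7. The tab is held by stiff friction (2 N m) and must stay.
- pointer_tip (a point): outer tip of the pointer, a dark steel finger 7 mm wide on the wheel's rim (from radius 44 to 62 mm, up to 9 mm above the wheel's underside); the point lies 63 mm from the axis and 5 mm above the wheel's underside.
- tab_tip (a point): inner end of the set tab, a dark steel block 7 mm wide, 16 mm long (radius 64 to 80 mm) and 10 mm high on the steel dial plate (radius 82 mm, 2 mm below the wheel); the point is 63 mm from the axis, 5 mm above the wheel's underside, so it coincides with pointer_tip when the two are in line.
- grip_top (a point): centre of the top of the fixed grip, a black upright bar 18 mm in the portioner's x and 24 mm in its y, top 155 mm above the table, at (9, 50, 155) mm in the portioner's frame; axes are the portioner's.
- trigger_top (a point): centre of the top end of the trigger, an upright steel blade in front of the grip (8 mm thick in x, 22 mm wide, top 152 mm above the table), hinged at its foot at (-30, 50, 54) mm in the portioner's frame. At rest its front face is 52 mm from the grip's rear face; fully home about 37 mm, at 135 mm height.
- trigger (a joint): angle of the trigger in rad: 0 = released, 0.19 = fully home, towards the grip. Spring returns it; about 4 N at the top to start and 10 N to bring it home.
- katori_spout: loose steel katori (bystander), 84 mm across the rim, 36 mm high, origin under its centre; it stands on the base plate under the spout.
- katori_a: loose steel katori (bystander), 84 mm across the rim, 36 mm high, origin under its centre; one of a row of three on the left.
- katori_b: loose steel katori (bystander), 84 mm across the rim, 36 mm high, origin under its centre; one of the row of three on the left.
- katori_c: loose steel katori (bystander), 84 mm across the rim, 36 mm high, origin under its centre; one of the row of three on the left.
- thali: loose empty steel thali plate (bystander), 260 mm across, 22 mm high, on the right; origin under its centre.
- salt: loose glass salt shaker (bystander), 46 mm across, 66 mm high, in front of the portioner; origin under its centre.
- trivet: loose blue silicone trivet (bystander), 160 mm across, 7 mm thick, at the front right; origin under its centre.

How it is judged:
By the outcome, as a careful person would: the job done as asked, in the order asked, and still so for the second after the job is handed in, with the robot touching nothing.
It also fails if it takes over 58 s, if anything falls off the work surface, if the arm or the gripper's body presses on something with over 40 N, if the wrist force passes 120 N, or if a joint passes its speed limit or range.

## Working session

There is one attempt and no reset: what is moved stays moved. The work goes in short steps, Python scripts to look and compute and a tool call to move; the robot and the scene stay as the last step left them, time stands still between calls to the robot, and variables do not carry over. Pictures are saved under pics/ and viewed, at most 10 in all, crops included, and the job is handed in when it is done.

Besides the shell and the picture viewer there is one more tool, called after "Emit:" by a JSON object that holds its "op" and its "data". move_arm: Moves the arm, as the interface text tells. Scaled input: -1 to 1 covers 25 mm each way for a shift and 30 degrees each way for a turn. Its arguments: {"type":"object","properties":{"targets":{"type":"array"},"claw":{"type":"number"},"newtons":{"type":"number"}},"required":["targets"]}

```bash
ls; mkdir -p pics
python3 - <<'E'
from station import sensors,cams,manip
import cv2
s=sensors.sense();print(s['t'],s['tcp_pos'],s['tool_rot'],manip.grasp_offset)
for n in('scene','top'):
    cv2.imwrite(f'pics/{n}0.png',cams.snapshot(n)[:,:,::-1]);m=cams.camera_model(n);print(n,m)
E
```

```text
pics
0.0 [ 0.17376235 -0.59960207  0.23033842] [ 9.90089900e-01  1.40430786e-01  4.73129689e-05 -1.08717727e-03] 0.0187
scene {'fx': 622.5842612137973, 'fy': 622.5842612137973, 'cx': 328.0308779505543, 'cy': 240.29767246085865, 'extrinsics': array([[-0.80721548,  0.59017182, -0.0100197 ,  0.3752122 ],
       [ 0.50941803,  0.68798799, -0.51688084, -0.16057103],
       [-0.29815507, -0.42233843, -0.85599872,  1.91226625],
       [ 0.        ,  0.        ,  0.        ,  1.        ]])}
top {'fx': 439.48789935241456, 'fy': 439.48789935241456, 'cx': 321.1077426667493, 'cy': 233.45855547012238, 'extrinsics': array([[ 0.01584936, -0.99984769, -0.00730668, -0.0063326 ],
       [-0.98514437, -0.01436573, -0.17112628,  0.48368593],
       [ 0.17099525,  0.00991038, -0.98522201,  1.26719352],
       [ 0.        ,  0.        ,  0.        ,  1.        ]])}
```

View pics/top0.png

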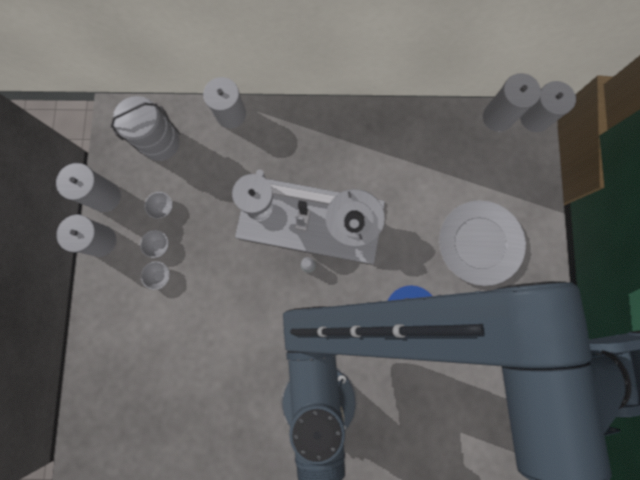

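View pics/scene0.png

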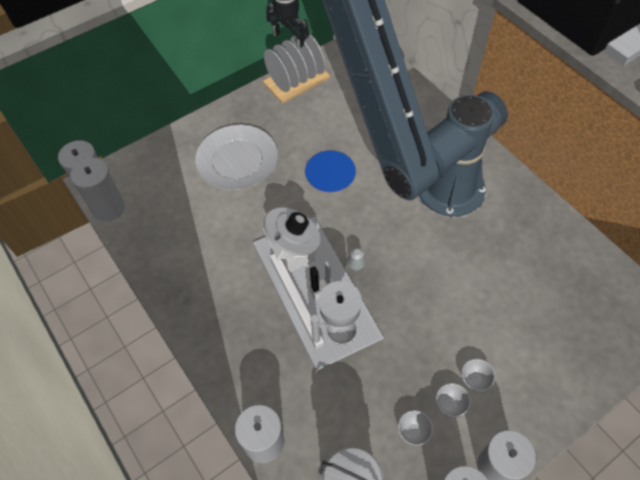

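The top view shows the portioner at px (235–385, 170–262), with the wheel at about (354,222) and the grip at about (303,210). I'll enlarge that area.

Run:
```python
import cv2
a=cv2.imread('pics/top0.png')[165:275,225:395];cv2.imwrite('pics/topc.png',cv2.resize(a,None,fx=4.7,fy=4.7,interpolation=cv2.INTER_CUBIC))
a=cv2.imread('pics/scene0.png')[200:370,245:395];cv2.imwrite('pics/scc.png',cv2.resize(a,None,fx=3.5,fy=3.5,interpolation=cv2.INTER_CUBIC))
```

```text
(no output)
```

View pics/topc.png

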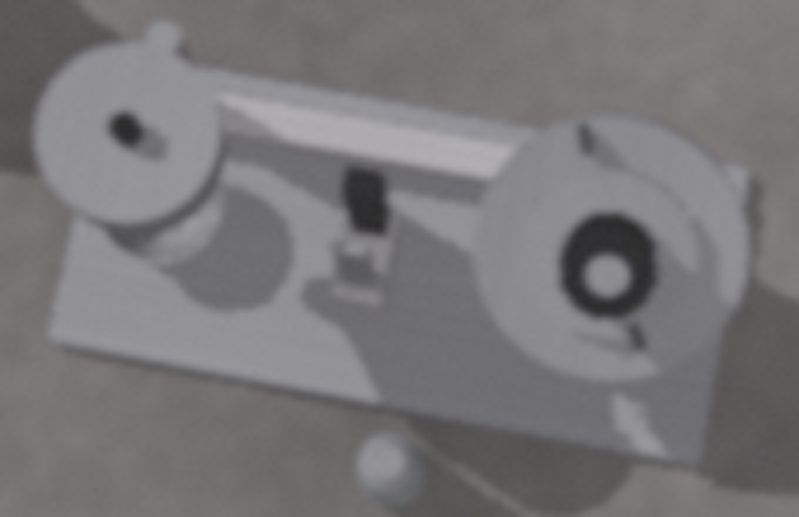

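View pics/scc.png

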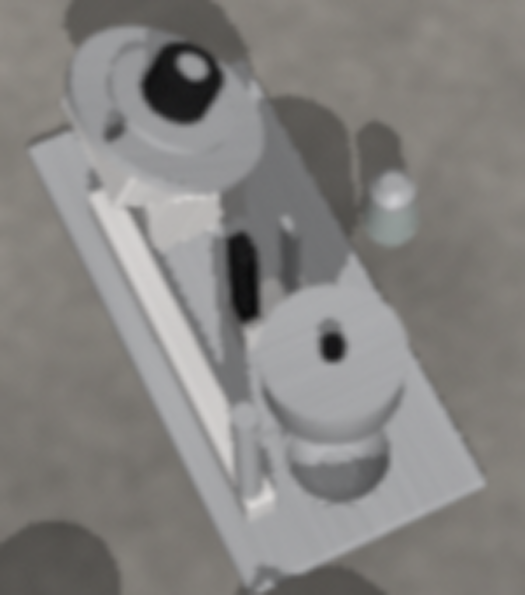

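Top crop: base front corners at (52,338) and (700,460), tab at (587,138), pointer at (637,335), drum at about (608,266), grip top at about (366,180). Scene crop: base corners at (485,485), (30,150) and (255,592). These go into a pose fit.

```bash
cat > h.py <<'E'
import numpy as np
from station import cams,sensors
from scipy.spatial.transform import Rotation as R
def proj(m,P):
    P=np.atleast_2d(P);c=P@m['extrinsics'][:3,:3].T+m['extrinsics'][:3,3]
    return np.c_[m['fx']*c[:,0]/c[:,2]+m['cx'],m['fy']*c[:,1]/c[:,2]+m['cy']]
def ray(m,u,v):
    E=m['extrinsics'];d=E[:3,:3].T@np.array([(u-m['cx'])/m['fx'],(v-m['cy'])/m['fy'],1]);return -E[:3,:3].T@E[:3,3],d
def plane(m,u,v,p0,n):
    o,d=ray(m,u,v);return o+d*(np.dot(p0-o,n)/np.dot(d,n))
def T(p,X): # dispenser frame m -> world
    c,s=np.cos(p[2]),np.sin(p[2]);X=np.atleast_2d(X);return np.c_[p[0]+c*X[:,0]-s*X[:,1],p[1]+s*X[:,0]+c*X[:,1],X[:,2]]
def wang(p,m,u,v,h=.005):
    """wheel angle & radius of pixel on plane h above wheel underside"""
    a=np.array([-.5,0,.866]);c=np.array([0,-.1,.13])
    ex=np.array([.866,0,.5]);ey=np.array([0,1,0])
    A=T(p,[c+h*a])[0];n=T(p,[c+a])[0]-T(p,[c])[0]
    q=plane(m,u,v,A,n)-A
    X=q@(T(p,[c+ex])[0]-T(p,[c])[0]);Y=q@(T(p,[c+ey])[0]-T(p,[c])[0])
    return np.arctan2(Y,X),np.hypot(X,Y)
E
python3 - <<'E'
from h import *
from scipy.optimize import least_squares
mt,ms=cams.camera_model('top'),cams.camera_model('scene')
t=lambda u,v:(225+u/4.7-.4,165+v/4.7-.4)
s=lambda u,v:(245+u/3.5-.4,200+v/3.5-.4)
obs=[(mt,t(52,338),(-.1,.245,.012)),(mt,t(700,462),(-.1,-.185,.012)),(mt,t(366,180),(.009,.05,.155)),(mt,t(608,266),(-.021,-.1,.166)),
(ms,s(485,485),(-.1,.245,.012)),(ms,s(30,150),(.1,-.185,.012)),(ms,s(255,592),(.1,.245,.012)),(ms,s(243,240),(.009,.05,.155))]
f=lambda p:np.concatenate([(proj(m,T(p,[X]))[0]-np.array(u)) for m,u,X in obs])
r=least_squares(f,[.55,0,-.2],loss='soft_l1');p=r.x;print(p,np.degrees(p[2]));print(f(p).reshape(-1,2).round(1))
np.save('p.npy',p)
for n,m,u in[('tab',mt,t(587,138)),('ptr',mt,t(637,335)),('tabS',ms,s(115,125))]:print(n,wang(p,m,*u))
for n,X in[('wc',(0,-.1,.13)),('drumtop',(-.021,-.1,.1664)),('grip',(.009,.05,.155)),('trig',(-.03,.05,.152))]:print(n,T(p,[X])[0].round(4))
q=sensors.sense();E=cams.camera_model('wrist');print(E)
E
```

```text
[ 0.53080166  0.00593758 -0.17252452] -9.884926690522521
[[-1.   0.4]
 [ 0.4  0.3]
 [-0.4  0.1]
 [ 0.2  1.5]
 [ 0.8 -0.9]
 [-1.5 -0.6]
 [-1.5  1. ]
 [-0.5  1.6]]
tab (np.float64(0.3791223941153022), np.float64(0.07150071608218993))
ptr (np.float64(-2.6586187590782995), np.float64(0.05353390069258443))
tabS (np.float64(0.31122874916121074), np.float64(0.06533669988196647))
wc [ 0.5136 -0.0926  0.13  ]
drumtop [ 0.4929 -0.089   0.1664]
grip [0.5483 0.0537 0.155 ]
trig [0.5098 0.0603 0.152 ]
{'fx': 367.46177978394877, 'fy': 367.46177978394877, 'cx': 323.0368943135783, 'cy': 240.265381460834, 'extrinsics': array([[ 0.27712533, -0.9608326 , -0.00150232, -0.62378351],
       [-0.92020893, -0.26585776,  0.28728934, -0.03635568],
       [-0.27643637, -0.07823271, -0.95784267,  0.37927907],
       [ 0.        ,  0.        ,  0.        ,  1.        ]])}
```

```bash
cat >> h.py <<'E'
def frame(p,ang):  # tool orientation on wheel axis, turned by ang anticlockwise
    c,s=np.cos(p[2]),np.sin(p[2]);Y=np.array([[c,-s,0],[s,c,0],[0,0,1]])
    th=np.pi/6;a=np.array([-.5,0,np.sqrt(.75)]);ex=np.array([np.sqrt(.75),0,.5])
    B=np.c_[ex,np.cross(-a,ex),-a]
    return R.from_matrix(Y@B)if ang==0 else R.from_rotvec(Y@a*ang)*R.from_matrix(Y@B)
def axis(p):c,s=np.cos(p[2]),np.sin(p[2]);return np.array([-.5*c,-.5*s,.866])
def go(pos,rot,n,s=None):
    s=s or sensors.sense()
    d=(pos-s['tcp_pos'])/.025/n;r=(rot*R.from_quat(s['tool_rot']).inv()).as_rotvec()/np.radians(30)/n
    print('t',s['t'],'target',np.round(pos,4),n,'rows: d',d.round(3),'r',r.round(3))
E
python3 - <<'E'
from h import *
p=np.load('p.npy');wc=T(p,[(0,-.1,.13)])[0]
go(wc+.16*axis(p),frame(p,0),30)
print(frame(p,0).as_quat(),R.from_quat(sensors.sense()['tool_rot']).as_matrix().round(3))
E=cams.camera_model('wrist')['extrinsics'];M=R.from_quat(sensors.sense()['tool_rot']).as_matrix()
print(M.T@(-E[:3,:3].T@E[:3,3]-sensors.sense()['tcp_pos']),(M.T@E[:3,:3].T).round(2))
E
```

```text
t 0.1 target [ 0.4348 -0.0788  0.2686] 30 rows: d [0.348 0.694 0.051] r [ 0.002 -0.034 -0.028]
[ 0.96233424 -0.08321964  0.25785668  0.02229864] [[ 0.961  0.278 -0.   ]
 [ 0.278 -0.961  0.002]
 [ 0.    -0.002 -1.   ]]
[ 0.07342599 -0.00020826 -0.14231984] [[-0.   -0.96 -0.29]
 [ 1.   -0.    0.  ]
 [-0.   -0.29  0.96]]
```

Emit:
{"op": "move_arm", "data": {"targets": [{"dx":0.35,"dy":0.69,"dz":0.05,"rx":0,"ry":-0.034,"rz":-0.028},{"dx":0.35,"dy":0.69,"dz":0.05,"rx":0,"ry":-0.034,"rz":-0.028},{"dx":0.35,"dy":0.69,"dz":0.05,"rx":0,"ry":-0.034,"rz":-0.028},{"dx":0.35,"dy":0.69,"dz":0.05,"rx":0,"ry":-0.034,"rz":-0.028},{"dx":0.35,"dy":0.69,"dz":0.05,"rx":0,"ry":-0.034,"rz":-0.028},{"dx":0.35,"dy":0.69,"dz":0.05,"rx":0,"ry":-0.034,"rz":-0.028},{"dx":0.35,"dy":0.69,"dz":0.05,"rx":0,"ry":-0.034,"rz":-0.028},{"dx":0.35,"dy":0.69,"dz":0.05,"rx":0,"ry":-0.034,"rz":-0.028},{"dx":0.35,"dy":0.69,"dz":0.05,"rx":0,"ry":-0.034,"rz":-0.028},{"dx":0.35,"dy":0.69,"dz":0.05,"rx":0,"ry":-0.034,"rz":-0.028}], "claw": 100}}

```text
t: 1.35
tcp_pos: [0.2619, -0.4267, 0.244]
tool_rot: [0.994, 0.067, 0.089, 0.013]
force: [0.0, -0.2, -1.0]
finger_gap: 1.003
gripper_force: 0.0
```

Emit:
{"op": "move_arm", "data": {"targets": [{"dx":0.35,"dy":0.69,"dz":0.05,"rx":0,"ry":-0.034,"rz":-0.028},{"dx":0.35,"dy":0.69,"dz":0.05,"rx":0,"ry":-0.034,"rz":-0.028},{"dx":0.35,"dy":0.69,"dz":0.05,"rx":0,"ry":-0.034,"rz":-0.028},{"dx":0.35,"dy":0.69,"dz":0.05,"rx":0,"ry":-0.034,"rz":-0.028},{"dx":0.35,"dy":0.69,"dz":0.05,"rx":0,"ry":-0.034,"rz":-0.028},{"dx":0.35,"dy":0.69,"dz":0.05,"rx":0,"ry":-0.034,"rz":-0.028},{"dx":0.35,"dy":0.69,"dz":0.05,"rx":0,"ry":-0.034,"rz":-0.028},{"dx":0.35,"dy":0.69,"dz":0.05,"rx":0,"ry":-0.034,"rz":-0.028},{"dx":0.35,"dy":0.69,"dz":0.05,"rx":0,"ry":-0.034,"rz":-0.028},{"dx":0.35,"dy":0.69,"dz":0.05,"rx":0,"ry":-0.034,"rz":-0.028}]}}

```text
t: 2.6
tcp_pos: [0.3494, -0.2542, 0.2564]
tool_rot: [0.984, -0.008, 0.175, 0.025]
force: [-0.1, 0.4, 0.1]
finger_gap: 1.0
gripper_force: 0.0
```

Emit:
{"op": "move_arm", "data": {"targets": [{"dx":0.35,"dy":0.69,"dz":0.05,"rx":0,"ry":-0.034,"rz":-0.028},{"dx":0.35,"dy":0.69,"dz":0.05,"rx":0,"ry":-0.034,"rz":-0.028},{"dx":0.35,"dy":0.69,"dz":0.05,"rx":0,"ry":-0.034,"rz":-0.028},{"dx":0.35,"dy":0.69,"dz":0.05,"rx":0,"ry":-0.034,"rz":-0.028},{"dx":0.35,"dy":0.69,"dz":0.05,"rx":0,"ry":-0.034,"rz":-0.028},{"dx":0.35,"dy":0.69,"dz":0.05,"rx":0,"ry":-0.034,"rz":-0.028},{"dx":0.35,"dy":0.69,"dz":0.05,"rx":0,"ry":-0.034,"rz":-0.028},{"dx":0.35,"dy":0.69,"dz":0.05,"rx":0,"ry":-0.034,"rz":-0.028},{"dx":0.35,"dy":0.69,"dz":0.05,"rx":0,"ry":-0.034,"rz":-0.028},{"dx":0.35,"dy":0.69,"dz":0.05,"rx":0,"ry":-0.034,"rz":-0.028}]}}

```text
t: 3.85
tcp_pos: [0.4365, -0.0816, 0.269]
tool_rot: [0.961, -0.082, 0.26, 0.037]
force: [0.0, -0.7, -1.3]
finger_gap: 1.002
gripper_force: 0.0
```

Run:
```python
from h import *
import cv2
p=np.load('p.npy');s=sensors.sense();wc=T(p,[(0,-.1,.13)])[0]
print(s['t'],s['tcp_pos'],s['q'],s['force'])
m=cams.camera_model('wrist');cv2.imwrite('pics/w1.png',cams.snapshot('wrist')[:,:,::-1])
go(wc+.16*axis(p),frame(p,0),1)
print(proj(m,[wc+.042*axis(p),wc,T(p,[(.009,.05,.155)])[0]]))
np.savez('w1.npz',**{k:m[k] for k in m})
```

```text
3.85 [ 0.43654158 -0.0815545   0.26901209] [-0.55151714  0.06935635  2.18541914  0.41910282  0.41134367  0.84390187] [ 0.03397599 -0.69844983 -1.34483735]
t 3.9 target [ 0.4348 -0.0788  0.2686] 1 rows: d [-0.054  0.038 -0.004] r [0.051 0.002 0.006]
[[315.71964609 237.82157643]
 [315.31313853 224.17947735]
 [121.58289528 203.52370263]]
```

View pics/w1.png

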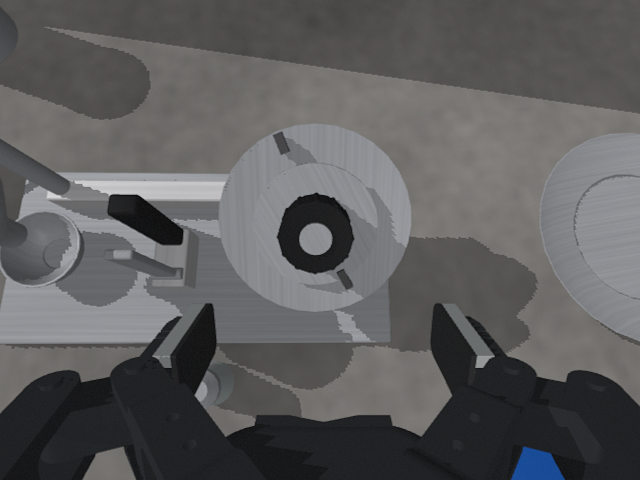

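The wrist view shows the drum cap at (316,239), within 1–2 px of the predicted (316,238). The tab is near (281,143) and the pointer near (345,279). Next I'll measure their angles and go down, watching q5.

```bash
cat >> h.py <<'E'
import cv2
def marks(im,p,m,thr=95):
    """dark blobs on dial annulus: angle, radius, in wheel frame"""
    g=im.mean(axis=2) if im.ndim==3 else im
    n,l,st,c=cv2.connectedComponentsWithStats((g<thr).astype(np.uint8))
    out=[]
    for i in range(1,n):
        if 25<st[i,4]<700:
            a,r=wang(p,m,c[i][0],c[i][1],.009)
            if .035<r<.085: out.append((round(float(a),3),round(float(r),4),int(st[i,4]),c[i].round(1).tolist()))
    return out
E
python3 - <<'E'
from h import *
p=np.load('p.npy');m=dict(np.load('w1.npz'));im=cv2.imread('pics/w1.png')
for th in(60,75,90):print(th,marks(im,p,m,th))
g=im.mean(axis=2);print(g[143,275:292].astype(int),g[279,338:354].astype(int),g[239,310:322].astype(int),g[255,290:300])
b=cv2.connectedComponentsWithStats((g<60).astype(np.uint8))
for i in range(1,b[0]):
  if b[2][i,4]>1000 and 250<b[3][i][0]<400 and b[3][i][1]<300:print('drum',b[3][i],b[2][i])
wc=T(p,[(0,-.1,.13)])[0];go(wc+.085*axis(p),frame(p,0),10)
E
```

```text
60 [(-2.642, 0.0515, 66, [344.0, 277.9])]
75 [(0.379, 0.0718, 184, [281.1, 142.6]), (-2.64, 0.0524, 157, [344.6, 278.8])]
90 [(0.378, 0.0716, 200, [281.3, 142.8]), (-2.641, 0.0526, 178, [344.6, 279.0])]
[131  99  68  69  71  71  71  70  71  70  63  61  96 113 110 112 112] [118 110  81  57  60  61  60  59  61  61  55  60  95 118 120 120] [143 143 143 144 144 143 142 142 143 143 144 145] [28.33333333 29.         27.33333333 27.66666667 29.33333333 23.33333333
 31.         28.66666667 29.33333333 29.66666667]
drum [315.19572193 232.2040107 ] [ 277  193   77   81 3740]
t 3.9 target [ 0.4718 -0.0853  0.2036] 10 rows: d [ 0.142 -0.022 -0.26 ] r [0.005 0.    0.001]
```

Emit:
{"op": "move_arm", "data": {"targets": [{"dx":0.14,"dy":-0.02,"dz":-0.26,"rx":0.005},{"dx":0.14,"dy":-0.02,"dz":-0.26,"rx":0.005},{"dx":0.14,"dy":-0.02,"dz":-0.26,"rx":0.005},{"dx":0.14,"dy":-0.02,"dz":-0.26,"rx":0.005},{"dx":0.14,"dy":-0.02,"dz":-0.26,"rx":0.005},{"dx":0.14,"dy":-0.02,"dz":-0.26,"rx":0.005},{"dx":0.14,"dy":-0.02,"dz":-0.26,"rx":0.005},{"dx":0.14,"dy":-0.02,"dz":-0.26,"rx":0.005},{"dx":0.14,"dy":-0.02,"dz":-0.26,"rx":0.005},{"dx":0.14,"dy":-0.02,"dz":-0.26,"rx":0.005}]}}

```text
schema error: expected keys dx, dy, dz, rx, ry, rz
```

Run:
```python
from h import *
p=np.load('p.npy');s=sensors.sense();wc=T(p,[(0,-.1,.13)])[0]
print(s['q'],s['force'])
m=cams.camera_model('wrist');im=cams.snapshot('wrist');g=im.mean(axis=2);cv2.imwrite('pics/w2.png',im[:,:,::-1])
b=cv2.connectedComponentsWithStats(((g>100)).astype(np.uint8))
for i in range(1,b[0]):
  if 200<b[2][i,4]<9000:
    c=b[3][i];q=plane(m,*c,wc+.042*axis(p),axis(p));print('blob',c.round(1),b[2][i,4],((q-wc)*1000).round(1), np.round((q-wc-.042*axis(p))*1e3,1))
print(marks(im,p,m,85))
go(wc+.012*axis(p),frame(p,0),10)
```

```text
[-0.54840224  0.06910659  2.18648434  0.41891807  0.41174076  0.84614176] [-0.83712386  0.09966019 -0.54907621]
blob [317.8 237.6] 827 [-21.2   4.1  36. ] [-0.5  0.5 -0.4]
blob [469.9 335.3] 861 [-112.2 -105.2   -4.9] [ -91.5 -108.8  -41.2]
blob [379.1 388.4] 8733 [-142.6  -27.9  -29.9] [-121.9  -31.5  -66.2]
blob [221.6 409.4] 1293 [-136.6  105.9  -39.7] [-115.9  102.3  -76.1]
blob [109.9 466.4] 1146 [-169.8  215.4  -69.4] [-149.1  211.8 -105.8]
[(0.379, 0.0717, 194, [283.8, 141.5]), (-2.642, 0.0524, 173, [346.8, 277.8])]
t 3.95 target [ 0.5077 -0.0915  0.1404] 10 rows: d [ 0.287 -0.044 -0.513] r [0.005 0.    0.   ]
```

Emit:
{"op": "move_arm", "data": {"targets": [{"dx":0.14,"dy":-0.02,"dz":-0.26,"rx":0.005,"ry":0,"rz":0},{"dx":0.14,"dy":-0.02,"dz":-0.26,"rx":0.005,"ry":0,"rz":0},{"dx":0.14,"dy":-0.02,"dz":-0.26,"rx":0.005,"ry":0,"rz":0},{"dx":0.14,"dy":-0.02,"dz":-0.26,"rx":0.005,"ry":0,"rz":0},{"dx":0.14,"dy":-0.02,"dz":-0.26,"rx":0.005,"ry":0,"rz":0},{"dx":0.14,"dy":-0.02,"dz":-0.26,"rx":0.005,"ry":0,"rz":0},{"dx":0.14,"dy":-0.02,"dz":-0.26,"rx":0.005,"ry":0,"rz":0},{"dx":0.14,"dy":-0.02,"dz":-0.26,"rx":0.005,"ry":0,"rz":0},{"dx":0.14,"dy":-0.02,"dz":-0.26,"rx":0.005,"ry":0,"rz":0},{"dx":0.14,"dy":-0.02,"dz":-0.26,"rx":0.005,"ry":0,"rz":0}]}}

```text
t: 5.2
tcp_pos: [0.4715, -0.088, 0.2032]
tool_rot: [0.962, -0.085, 0.258, 0.024]
force: [0.5, 0.5, -0.3]
finger_gap: 1.002
gripper_force: 0.0
```

Run:
```python
from h import *
p=np.load('p.npy');s=sensors.sense();wc=T(p,[(0,-.1,.13)])[0]
print(s['q'],s['force']);go(wc+.012*axis(p),frame(p,0),10)
```

```text
[-0.52768149  0.27895192  2.20224695  0.81695626  0.2349933   0.45948183] [ 0.49540301  0.46288654 -0.32345441]
t 5.2 target [ 0.5077 -0.0915  0.1404] 10 rows: d [ 0.145 -0.014 -0.251] r [ 0.001 -0.     0.001]
```

Emit:
{"op": "move_arm", "data": {"targets": [{"dx":0.072,"dy":-0.007,"dz":-0.126,"rx":0.0905,"ry":-0.0157,"rz":-0.159},{"dx":0.072,"dy":-0.007,"dz":-0.126,"rx":0.0905,"ry":-0.0157,"rz":-0.159},{"dx":0.072,"dy":-0.007,"dz":-0.126,"rx":0.0905,"ry":-0.0157,"rz":-0.159},{"dx":0.072,"dy":-0.007,"dz":-0.126,"rx":0.0905,"ry":-0.0157,"rz":-0.159},{"dx":0.072,"dy":-0.007,"dz":-0.126,"rx":0.0905,"ry":-0.0157,"rz":-0.159},{"dx":0.072,"dy":-0.007,"dz":-0.126,"rx":0.0905,"ry":-0.0157,"rz":-0.159},{"dx":0.072,"dy":-0.007,"dz":-0.126,"rx":0.0905,"ry":-0.0157,"rz":-0.159},{"dx":0.072,"dy":-0.007,"dz":-0.126,"rx":0.0905,"ry":-0.0157,"rz":-0.159},{"dx":0.072,"dy":-0.007,"dz":-0.126,"rx":0.0905,"ry":-0.0157,"rz":-0.159},{"dx":0.072,"dy":-0.007,"dz":-0.126,"rx":0.0905,"ry":-0.0157,"rz":-0.159}]}}

```text
t: 6.45
tcp_pos: [0.4895, -0.0899, 0.1718]
tool_rot: [0.814, -0.522, 0.238, -0.098]
force: [-0.7, -0.0, 0.2]
finger_gap: 1.004
gripper_force: 0.0
```

Run:
```python
from h import *
p=np.load('p.npy');s=sensors.sense();wc=T(p,[(0,-.1,.13)])[0]
print(s['q'],s['force']);go(wc+.012*axis(p),frame(p,np.radians(-110)),10)
```

```text
[-0.5050731   0.37798621  2.19386373  1.14618449  0.17548583  1.10619189] [-0.68014163 -0.02256224  0.24167018]
t 6.45 target [ 0.5077 -0.0915  0.1404] 10 rows: d [ 0.073 -0.007 -0.126] r [ 0.09  -0.017 -0.158]
```

Emit:
{"op": "move_arm", "data": {"targets": [{"dx":0.073,"dy":-0.007,"dz":-0.126,"rx":0.09,"ry":-0.017,"rz":-0.158},{"dx":0.073,"dy":-0.007,"dz":-0.126,"rx":0.09,"ry":-0.017,"rz":-0.158},{"dx":0.073,"dy":-0.007,"dz":-0.126,"rx":0.09,"ry":-0.017,"rz":-0.158},{"dx":0.073,"dy":-0.007,"dz":-0.126,"rx":0.09,"ry":-0.017,"rz":-0.158},{"dx":0.073,"dy":-0.007,"dz":-0.126,"rx":0.09,"ry":-0.017,"rz":-0.158},{"dx":0.073,"dy":-0.007,"dz":-0.126,"rx":0.09,"ry":-0.017,"rz":-0.158},{"dx":0.073,"dy":-0.007,"dz":-0.126,"rx":0.09,"ry":-0.017,"rz":-0.158},{"dx":0.073,"dy":-0.007,"dz":-0.126,"rx":0.09,"ry":-0.017,"rz":-0.158},{"dx":0.073,"dy":-0.007,"dz":-0.126,"rx":0.09,"ry":-0.017,"rz":-0.158},{"dx":0.073,"dy":-0.007,"dz":-0.126,"rx":0.09,"ry":-0.017,"rz":-0.158}]}}

```text
t: 7.7
tcp_pos: [0.5076, -0.0917, 0.1402]
tool_rot: [-0.482, 0.837, -0.167, 0.199]
force: [-0.0, -1.0, 1.0]
finger_gap: 0.999
gripper_force: 0.0
```

Run:
```python
from h import *
p=np.load('p.npy');s=sensors.sense();wc=T(p,[(0,-.1,.13)])[0]
print(s['q'],s['force']);go(wc+.012*axis(p),frame(p,np.radians(-110)),1)
```

```text
[-0.48729452  0.47583312  2.18352298  1.70883306  0.15611383  1.50868966] [-0.0199499  -0.9747021   1.02676264]
t 7.7 target [ 0.5077 -0.0915  0.1404] 1 rows: d [0.004 0.005 0.007] r [-0.     0.003  0.006]
```

Emit:
{"op": "move_arm", "data": {"targets": [{"dx":0,"dy":0,"dz":0,"rx":0,"ry":0,"rz":0},{"dx":0,"dy":0,"dz":0,"rx":0,"ry":0,"rz":0},{"dx":0,"dy":0,"dz":0,"rx":0,"ry":0,"rz":0},{"dx":0,"dy":0,"dz":0,"rx":0,"ry":0,"rz":0},{"dx":0,"dy":0,"dz":0,"rx":0,"ry":0,"rz":0},{"dx":0,"dy":0,"dz":0,"rx":0,"ry":0,"rz":0},{"dx":0,"dy":0,"dz":0,"rx":0,"ry":0,"rz":0},{"dx":0,"dy":0,"dz":0,"rx":0,"ry":0,"rz":0},{"dx":0,"dy":0,"dz":0,"rx":0,"ry":0,"rz":0},{"dx":0,"dy":0,"dz":0,"rx":0,"ry":0,"rz":0}], "claw": 0, "newtons": 40}}

```text
t: 8.95
tcp_pos: [0.5073, -0.0913, 0.1407]
tool_rot: [-0.484, 0.836, -0.167, 0.199]
force: [-4.9, -0.8, 2.7]
finger_gap: 0.64
gripper_force: 42.2
```

Emit:
{"op": "move_arm", "data": {"targets": [{"dx":0,"dy":0,"dz":0,"rx":-0.1365,"ry":0.0237,"rz":0.24},{"dx":0,"dy":0,"dz":0,"rx":-0.1365,"ry":0.0237,"rz":0.24},{"dx":0,"dy":0,"dz":0,"rx":-0.1365,"ry":0.0237,"rz":0.24},{"dx":0,"dy":0,"dz":0,"rx":-0.1365,"ry":0.0237,"rz":0.24},{"dx":0,"dy":0,"dz":0,"rx":-0.1365,"ry":0.0237,"rz":0.24},{"dx":0,"dy":0,"dz":0,"rx":-0.1365,"ry":0.0237,"rz":0.24},{"dx":0,"dy":0,"dz":0,"rx":-0.1365,"ry":0.0237,"rz":0.24},{"dx":0,"dy":0,"dz":0,"rx":-0.1365,"ry":0.0237,"rz":0.24},{"dx":0,"dy":0,"dz":0,"rx":-0.1365,"ry":0.0237,"rz":0.24},{"dx":0,"dy":0,"dz":0,"rx":-0.1365,"ry":0.0237,"rz":0.24}]}}

```text
t: 10.2
tcp_pos: [0.5073, -0.0913, 0.1407]
tool_rot: [0.917, -0.303, 0.256, -0.039]
force: [-3.7, 0.9, 4.0]
finger_gap: 0.642
gripper_force: 42.4
```

Run:
```python
from h import *
p=np.load('p.npy');s=sensors.sense();wc=T(p,[(0,-.1,.13)])[0]
print(s['q'],s['force'],s['ft_torque']);go(wc+.012*axis(p),frame(p,np.radians(-110+166)),10)
m=cams.camera_model('wrist');print(marks(cams.snapshot('wrist'),p,m,85))
```

```text
[-0.48948873  0.47395191  2.18336014  1.67899527  0.15986094  0.07916039] [-3.66718724  0.91257051  3.99574536] [-0.10200048  0.75281904 -0.29255869]
t 10.2 target [ 0.5077 -0.0915  0.1404] 10 rows: d [ 0.002 -0.001 -0.001] r [-0.136  0.023  0.238]
[]
```

Emit:
{"op": "move_arm", "data": {"targets": [{"dx":0,"dy":0,"dz":0,"rx":-0.1365,"ry":0.0237,"rz":0.24},{"dx":0,"dy":0,"dz":0,"rx":-0.1365,"ry":0.0237,"rz":0.24},{"dx":0,"dy":0,"dz":0,"rx":-0.1365,"ry":0.0237,"rz":0.24},{"dx":0,"dy":0,"dz":0,"rx":-0.1365,"ry":0.0237,"rz":0.24},{"dx":0,"dy":0,"dz":0,"rx":-0.1365,"ry":0.0237,"rz":0.24},{"dx":0,"dy":0,"dz":0,"rx":-0.1365,"ry":0.0237,"rz":0.24},{"dx":0,"dy":0,"dz":0,"rx":-0.1365,"ry":0.0237,"rz":0.24},{"dx":0,"dy":0,"dz":0,"rx":-0.1365,"ry":0.0237,"rz":0.24},{"dx":0,"dy":0,"dz":0,"rx":-0.1365,"ry":0.0237,"rz":0.24},{"dx":0,"dy":0,"dz":0,"rx":-0.1365,"ry":0.0237,"rz":0.24}]}}

```text
t: 11.5
tcp_pos: [0.5073, -0.0912, 0.1408]
tool_rot: [0.888, 0.381, 0.216, 0.14]
force: [-4.3, 0.2, 1.5]
finger_gap: 0.646
gripper_force: 42.4
```

Run:
```python
from h import *
p=np.load('p.npy');s=sensors.sense();wc=T(p,[(0,-.1,.13)])[0]
print(s['q'],s['force'],s['ft_torque']);go(wc+.012*axis(p),frame(p,np.radians(-110)+3.02),1)
m=cams.camera_model('wrist');im=cams.snapshot('wrist');cv2.imwrite('pics/w3.png',im[:,:,::-1])
for t in(60,75,85,95):print(marks(im,p,m,t))
print(proj(m,[wc]))
```

```text
[-0.48795764  0.47313832  2.18094972  1.64353845  0.15699697 -1.33301733] [-4.26628295  0.18947846  1.49659816] [-0.09138503  0.40914565 -0.27836251]
t 11.5 target [ 0.5077 -0.0915  0.1404] 1 rows: d [ 0.017 -0.013 -0.015] r [-0.113  0.014  0.192]
[(0.449, 0.0718, 195, [418.3, 161.1]), (0.352, 0.0575, 91, [408.8, 200.2])]
[(0.347, 0.0551, 196, [405.5, 205.4])]
[(-0.31, 0.083, 54, [514.6, 255.9])]
[]
[[324.11757301 296.11226732]]
```

View pics/w3.png

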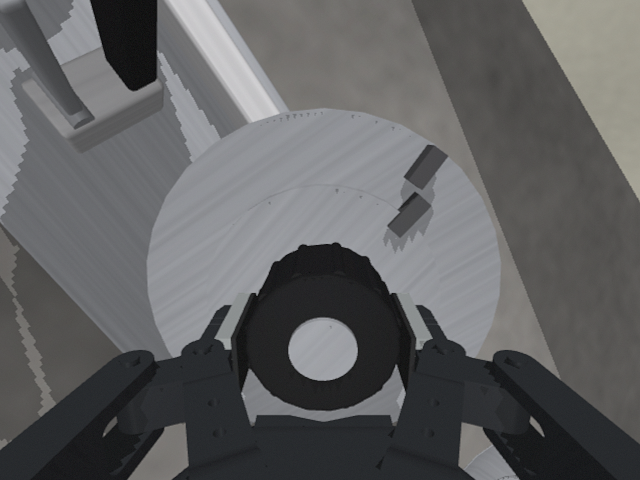

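The wrist view shows the tab at about (425,166) and the pointer at about (410,215). The pointer is about 7° short, as planned, so I'll turn the rest and measure again.

Emit:
{"op": "move_arm", "data": {"targets": [{"dx":0,"dy":0,"dz":0,"rx":-0.0265,"ry":0.0046,"rz":0.0465},{"dx":0,"dy":0,"dz":0,"rx":-0.0265,"ry":0.0046,"rz":0.0465},{"dx":0,"dy":0,"dz":0,"rx":-0.0265,"ry":0.0046,"rz":0.0465},{"dx":0,"dy":0,"dz":0,"rx":-0.0265,"ry":0.0046,"rz":0.0465},{"dx":0,"dy":0,"dz":0,"rx":0,"ry":0,"rz":0},{"dx":0,"dy":0,"dz":0,"rx":0,"ry":0,"rz":0},{"dx":0,"dy":0,"dz":0,"rx":0,"ry":0,"rz":0},{"dx":0,"dy":0,"dz":0,"rx":0,"ry":0,"rz":0},{"dx":0,"dy":0,"dz":0,"rx":0,"ry":0,"rz":0},{"dx":0,"dy":0,"dz":0,"rx":0,"ry":0,"rz":0}]}}

```text
t: 12.8
tcp_pos: [0.5073, -0.0912, 0.1408]
tool_rot: [0.865, 0.43, 0.208, 0.152]
force: [-5.4, 0.4, 2.3]
finger_gap: 0.645
gripper_force: 42.5
```

```bash
cat > rect.py <<'E'
from h import *
import sys
# rectified view of the dial sector, plane 9.5 mm above underside, 0.25 mm/px, x=tangential (clockwise right), y=radius
p=np.load('p.npy');wc=T(p,[(0,-.1,.13)])[0];a=axis(p);c,s=np.cos(p[2]),np.sin(p[2])
ex=np.array([.866*c,.866*s,.5]);ey=np.array([-s,c,0]);t0=.379
ur=ex*np.cos(t0)+ey*np.sin(t0);ut=-ex*np.sin(t0)+ey*np.cos(t0)
m=cams.camera_model('wrist');im=cams.snapshot('wrist')[:,:,::-1]
Q=[(-.03,.03),(.03,.03),(.03,.09),(-.03,.09)]
src=proj(m,[wc+.0095*a+x*ut+r*ur for x,r in Q]).astype(np.float32)
dst=np.float32([[480*(.03-x)/.06,480*(.09-r)/.06] for x,r in Q])
cv2.imwrite(sys.argv[1],cv2.warpPerspective(im.copy(),cv2.getPerspectiveTransform(src,dst),(480,480),flags=cv2.INTER_CUBIC))
st=sensors.sense();print(st['t'],st['q'][5],st['force'])
E
python3 rect.py pics/r1.png
```

```text
12.85 -1.4417549193768575 [-5.37874714  0.09135656  2.27974676]
```

View pics/r1.png

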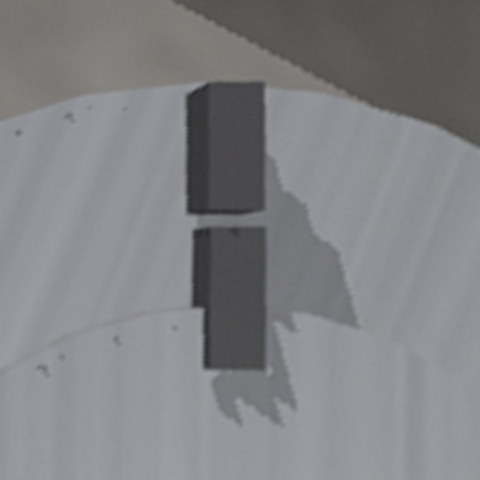

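The rectified view (8 px/mm) shows the tab top at columns about 209–265 and the pointer top at about 206–266, so they are nearly in line. I'll check the edges numerically.

Run:
```python
import cv2,numpy as np
g=cv2.imread('pics/r1.png').mean(axis=2)
def edge(y,lo,hi):
    d=np.diff(cv2.GaussianBlur(g,(1,9),0)[y]);d=np.abs(d[lo:hi])**2;return lo+.5+(d*np.arange(len(d))).sum()/d.sum()
for n,rows in(('tab',range(95,205,12)),('ptr',range(240,300,8)),('ptr2',range(318,362,6))):
    L=np.array([edge(y,199,220) for y in rows]);Rr=np.array([edge(y,258,274) for y in rows])
    print(n,L.round(1),Rr.round(1),'ctr',((L+Rr)/2).mean().round(2),'R slope',np.polyfit(list(rows),Rr,1)[0].round(4))
```

```text
tab [208.1 208.4 208.1 208.7 208.9 208.7 208.6 207.9 208.6 208.1] [263.9 264.5 264.5 264.2 264.7 265.6 264.7 264.1 264.5 264.5] ctr 236.47 R slope 0.0024
ptr [210.2 210.1 210.8 210.  210.1 209.4 209.3 209.2] [265.6 265.6 265.7 265.7 265.6 265.5 265.3 265.1] ctr 237.7 R slope -0.0081
ptr2 [203.5 203.4 203.3 203.7 203.7 203.5 203.4 203.2] [265.6 266.2 265.8 265.3 265.4 265.2 265.2 265.1] ctr 234.47 R slope -0.0214
```

Allowing for height parallax, the pointer is about 0.3 mm (0.005 rad) short. I'll nudge it, then release.

Emit:
{"op": "move_arm", "data": {"targets": [{"dx":0,"dy":0,"dz":0,"rx":-0.0047,"ry":0.0008,"rz":0.0083},{"dx":0,"dy":0,"dz":0,"rx":0,"ry":0,"rz":0},{"dx":0,"dy":0,"dz":0,"rx":0,"ry":0,"rz":0},{"dx":0,"dy":0,"dz":0,"rx":0,"ry":0,"rz":0},{"dx":0,"dy":0,"dz":0,"rx":0,"ry":0,"rz":0},{"dx":0,"dy":0,"dz":0,"rx":0,"ry":0,"rz":0},{"dx":0,"dy":0,"dz":0,"rx":0,"ry":0,"rz":0},{"dx":0,"dy":0,"dz":0,"rx":0,"ry":0,"rz":0},{"dx":0,"dy":0,"dz":0,"rx":0,"ry":0,"rz":0},{"dx":0,"dy":0,"dz":0,"rx":0,"ry":0,"rz":0}]}}

```text
t: 14.1
tcp_pos: [0.5073, -0.0912, 0.1408]
tool_rot: [0.865, 0.432, 0.208, 0.152]
force: [-5.2, 0.9, 1.7]
finger_gap: 0.647
gripper_force: 42.5
```

Emit:
{"op": "move_arm", "data": {"targets": [{"dx":0,"dy":0,"dz":0,"rx":0,"ry":0,"rz":0},{"dx":0,"dy":0,"dz":0,"rx":0,"ry":0,"rz":0},{"dx":0,"dy":0,"dz":0,"rx":0,"ry":0,"rz":0},{"dx":0,"dy":0,"dz":0,"rx":0,"ry":0,"rz":0},{"dx":0,"dy":0,"dz":0,"rx":0,"ry":0,"rz":0},{"dx":0,"dy":0,"dz":0,"rx":0,"ry":0,"rz":0},{"dx":0,"dy":0,"dz":0,"rx":0,"ry":0,"rz":0},{"dx":0,"dy":0,"dz":0,"rx":0,"ry":0,"rz":0},{"dx":0,"dy":0,"dz":0,"rx":0,"ry":0,"rz":0},{"dx":0,"dy":0,"dz":0,"rx":0,"ry":0,"rz":0}], "claw": 100}}

```text
t: 15.35
tcp_pos: [0.5076, -0.0913, 0.1408]
tool_rot: [0.864, 0.432, 0.208, 0.153]
force: [0.0, -0.8, 0.2]
finger_gap: 1.001
gripper_force: 0.0
```

```bash
python3 rect.py pics/r2.png
cat > edges.py <<'E'
import cv2,numpy as np,sys
g=cv2.imread(sys.argv[1]).mean(axis=2)
def edge(y,lo,hi):
    d=np.diff(cv2.GaussianBlur(g,(1,9),0)[y]);d=np.abs(d[lo:hi])**2;return lo+.5+(d*np.arange(len(d))).sum()/d.sum()
for n,rows in(('tab',range(95,205,12)),('ptr',range(240,300,8)),('ptr2',range(318,362,6))):
    L=np.array([edge(y,199,220) for y in rows]);Rr=np.array([edge(y,255,278) for y in rows])
    print(n,L.round(1),Rr.round(1),'ctr',((L+Rr)/2).mean().round(2),'R slope',np.polyfit(list(rows),Rr,1)[0].round(4))
E
python3 edges.py pics/r2.png
```

```text
15.4 -1.4478946580162857 [ 0.13940635  0.73197704 -0.34298856]
tab [207.8 208.5 207.9 208.7 209.1 209.  208.5 208.1 208.3 208.5] [264.5 264.4 264.3 264.7 264.8 265.5 267.3 265.  264.3 264.2] ctr 236.67 R slope 0.0044
ptr [209.  208.8 208.8 208.7 208.3 207.6 207.7 207.8] [264.4 264.4 264.1 264.1 264.1 263.9 264.4 264.5] ctr 236.28 R slope 0.0004
ptr2 [202.3 202.2 202.3 202.6 202.5 202.4 202.2 202.2] [264.4 265.5 268.2 267.2 265.9 264.3 263.9 264. ] ctr 233.88 R slope -0.0479
```

View pics/r2.png

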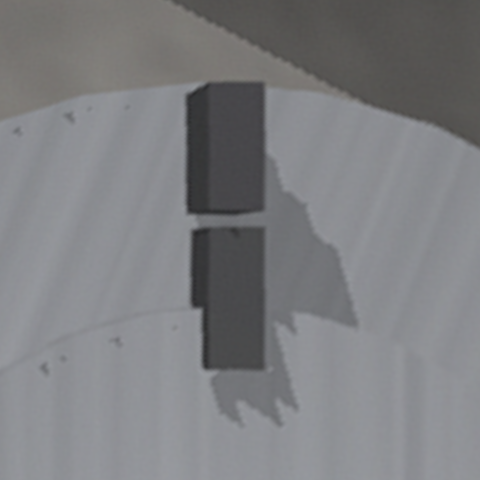

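The pointer is now in line to about 0.1 mm and the wheel is released. Next I'll back off along the axis and move over to the trigger.

```bash
cat >> h.py <<'E'
def tframe(p,tilt=12):
    B=R.from_matrix(np.array([[0,1,0],[1,0,0],[0,0,-1.]]).T)
    return R.from_euler('z',p[2])*R.from_euler('x',np.radians(tilt))*B
def tpos(p,up=0,G=(-.0005,.05,.135)):
    return T(p,[G])[0]+.0187*tframe(p).apply([0,0,1])+[0,0,up]
E
python3 - <<'E'
from h import *
p=np.load('p.npy');s=sensors.sense();wc=T(p,[(0,-.1,.13)])[0]
print(tframe(p).as_matrix().round(2))
e=s['tcp_pos']+.12*axis(p);go(e,R.from_quat(s['tool_rot']),10)
s2=dict(s);s2['tcp_pos']=e;go(tpos(p,.09),tframe(p),20,s2)
E
```

```text
[[ 0.17  0.99  0.04]
 [ 0.96 -0.17  0.2 ]
 [ 0.21  0.   -0.98]]
t 15.4 target [ 0.4485 -0.081   0.2447] 10 rows: d [-0.236  0.041  0.416] r [0. 0. 0.]
t 15.4 target [0.5396 0.0591 0.2067] 20 rows: d [ 0.182  0.28  -0.076] r [0.015 0.042 0.049]
```

Emit:
{"op": "move_arm", "data": {"targets": [{"dx":-0.236,"dy":0.041,"dz":0.416,"rx":0,"ry":0,"rz":0},{"dx":-0.236,"dy":0.041,"dz":0.416,"rx":0,"ry":0,"rz":0},{"dx":-0.236,"dy":0.041,"dz":0.416,"rx":0,"ry":0,"rz":0},{"dx":-0.236,"dy":0.041,"dz":0.416,"rx":0,"ry":0,"rz":0},{"dx":-0.236,"dy":0.041,"dz":0.416,"rx":0,"ry":0,"rz":0},{"dx":-0.236,"dy":0.041,"dz":0.416,"rx":0,"ry":0,"rz":0},{"dx":-0.236,"dy":0.041,"dz":0.416,"rx":0,"ry":0,"rz":0},{"dx":-0.236,"dy":0.041,"dz":0.416,"rx":0,"ry":0,"rz":0},{"dx":-0.236,"dy":0.041,"dz":0.416,"rx":0,"ry":0,"rz":0},{"dx":-0.236,"dy":0.041,"dz":0.416,"rx":0,"ry":0,"rz":0}]}}

```text
t: 16.65
tcp_pos: [0.4481, -0.0808, 0.2451]
tool_rot: [0.864, 0.432, 0.208, 0.152]
force: [0.1, 0.5, -0.3]
finger_gap: 0.999
gripper_force: 0.0
```

Run:
```python
from h import *
p=np.load('p.npy');s=sensors.sense()
print(s['tcp_pos'],s['q'],s['force']);go(tpos(p,.09),tframe(p),20)
m=cams.camera_model('wrist');im=cams.snapshot('wrist')
for t in(75,85):print(marks(im,p,m,t))
```

```text
[ 0.44810037 -0.08082932  0.2450555 ] [-0.55179628  0.14300135  2.19374679  0.54639315  0.36527115 -0.37869073] [ 0.08847536  0.50083177 -0.32967327]
t 16.65 target [0.5396 0.0591 0.2067] 20 rows: d [ 0.183  0.28  -0.077] r [0.015 0.042 0.049]
[(0.395, 0.0716, 236, [389.5, 157.9]), (0.402, 0.0544, 114, [372.7, 176.2])]
[(0.396, 0.0714, 256, [389.4, 157.9]), (0.392, 0.0532, 249, [372.1, 177.9])]
```

Emit:
{"op": "move_arm", "data": {"targets": [{"dx":0.183,"dy":0.28,"dz":-0.077,"rx":0.015,"ry":0.042,"rz":0.049},{"dx":0.183,"dy":0.28,"dz":-0.077,"rx":0.015,"ry":0.042,"rz":0.049},{"dx":0.183,"dy":0.28,"dz":-0.077,"rx":0.015,"ry":0.042,"rz":0.049},{"dx":0.183,"dy":0.28,"dz":-0.077,"rx":0.015,"ry":0.042,"rz":0.049},{"dx":0.183,"dy":0.28,"dz":-0.077,"rx":0.015,"ry":0.042,"rz":0.049},{"dx":0.183,"dy":0.28,"dz":-0.077,"rx":0.015,"ry":0.042,"rz":0.049},{"dx":0.183,"dy":0.28,"dz":-0.077,"rx":0.015,"ry":0.042,"rz":0.049},{"dx":0.183,"dy":0.28,"dz":-0.077,"rx":0.015,"ry":0.042,"rz":0.049},{"dx":0.183,"dy":0.28,"dz":-0.077,"rx":0.015,"ry":0.042,"rz":0.049},{"dx":0.183,"dy":0.28,"dz":-0.077,"rx":0.015,"ry":0.042,"rz":0.049}]}}

```text
t: 17.95
tcp_pos: [0.4946, -0.0106, 0.2254]
tool_rot: [0.824, 0.545, 0.146, 0.042]
force: [0.1, 0.2, 0.3]
finger_gap: 0.999
gripper_force: 0.0
```

Emit:
{"op": "move_arm", "data": {"targets": [{"dx":0.183,"dy":0.28,"dz":-0.077,"rx":0.015,"ry":0.042,"rz":0.049},{"dx":0.183,"dy":0.28,"dz":-0.077,"rx":0.015,"ry":0.042,"rz":0.049},{"dx":0.183,"dy":0.28,"dz":-0.077,"rx":0.015,"ry":0.042,"rz":0.049},{"dx":0.183,"dy":0.28,"dz":-0.077,"rx":0.015,"ry":0.042,"rz":0.049},{"dx":0.183,"dy":0.28,"dz":-0.077,"rx":0.015,"ry":0.042,"rz":0.049},{"dx":0.183,"dy":0.28,"dz":-0.077,"rx":0.015,"ry":0.042,"rz":0.049},{"dx":0.183,"dy":0.28,"dz":-0.077,"rx":0.015,"ry":0.042,"rz":0.049},{"dx":0.183,"dy":0.28,"dz":-0.077,"rx":0.015,"ry":0.042,"rz":0.049},{"dx":0.183,"dy":0.28,"dz":-0.077,"rx":0.015,"ry":0.042,"rz":0.049},{"dx":0.183,"dy":0.28,"dz":-0.077,"rx":0.015,"ry":0.042,"rz":0.049}]}}

```text
t: 19.2
tcp_pos: [0.5404, 0.0594, 0.2062]
tool_rot: [0.76, 0.641, 0.08, -0.069]
force: [0.3, 0.1, -0.1]
finger_gap: 0.999
gripper_force: 0.0
```

Run:
```python
from h import *
p=np.load('p.npy');s=sensors.sense()
print(s['tcp_pos'],s['q'],s['force']);go(tpos(p,0),tframe(p),10)
m=cams.camera_model('wrist');im=cams.snapshot('wrist');cv2.imwrite('pics/w4.png',im[:,:,::-1])
print(proj(m,T(p,[(.009,.05,.155),(0,.038,.155),(0,.062,.155),(.018,.038,.155),(.018,.062,.155),(-.034,.039,.152),(-.034,.061,.152)])).round(0))
```

```text
[0.54037524 0.05939077 0.2061675 ] [-0.21512222  0.44372889  1.70307664  0.2491209   1.0210617  -0.17963571] [ 0.27382827  0.14712942 -0.05475682]
t 19.2 target [0.5396 0.0591 0.1167] 10 rows: d [-0.003 -0.001 -0.358] r [-0.001 -0.    -0.001]
[[338. 292.]
 [323. 313.]
 [323. 271.]
 [354. 313.]
 [355. 271.]
 [264. 310.]
 [263. 272.]]
```

View pics/w4.png

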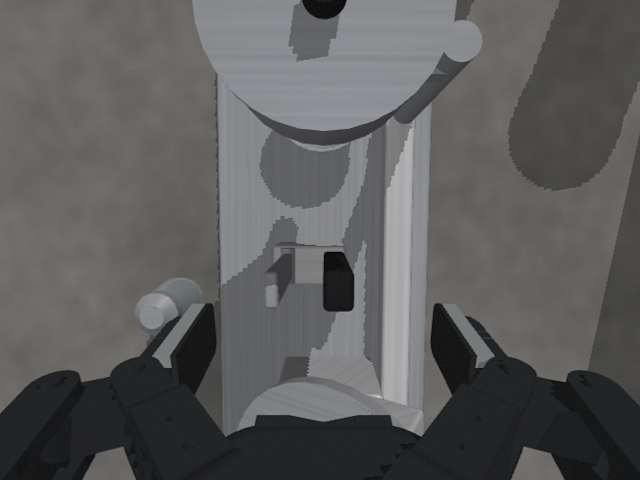

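The view shows the grip top at columns 323–354 and the trigger front at about 265, which matches the prediction within 1 mm. Going down.

Emit:
{"op": "move_arm", "data": {"targets": [{"dx":-0.003,"dy":0,"dz":-0.358,"rx":0,"ry":0,"rz":0},{"dx":-0.003,"dy":0,"dz":-0.358,"rx":0,"ry":0,"rz":0},{"dx":-0.003,"dy":0,"dz":-0.358,"rx":0,"ry":0,"rz":0},{"dx":-0.003,"dy":0,"dz":-0.358,"rx":0,"ry":0,"rz":0},{"dx":-0.003,"dy":0,"dz":-0.358,"rx":0,"ry":0,"rz":0},{"dx":-0.003,"dy":0,"dz":-0.358,"rx":0,"ry":0,"rz":0},{"dx":-0.003,"dy":0,"dz":-0.358,"rx":0,"ry":0,"rz":0},{"dx":-0.003,"dy":0,"dz":-0.358,"rx":0,"ry":0,"rz":0},{"dx":-0.003,"dy":0,"dz":-0.358,"rx":0,"ry":0,"rz":0},{"dx":-0.003,"dy":0,"dz":-0.358,"rx":0,"ry":0,"rz":0}]}}

```text
t: 20.5
tcp_pos: [0.5394, 0.0589, 0.1162]
tool_rot: [0.76, 0.641, 0.081, -0.068]
force: [-0.1, 0.8, 0.1]
finger_gap: 0.996
gripper_force: 0.0
```

Emit:
{"op": "move_arm", "data": {"targets": [{"dx":0,"dy":0,"dz":0,"rx":0,"ry":0,"rz":0},{"dx":0,"dy":0,"dz":0,"rx":0,"ry":0,"rz":0},{"dx":0,"dy":0,"dz":0,"rx":0,"ry":0,"rz":0},{"dx":0,"dy":0,"dz":0,"rx":0,"ry":0,"rz":0},{"dx":0,"dy":0,"dz":0,"rx":0,"ry":0,"rz":0},{"dx":0,"dy":0,"dz":0,"rx":0,"ry":0,"rz":0},{"dx":0,"dy":0,"dz":0,"rx":0,"ry":0,"rz":0},{"dx":0,"dy":0,"dz":0,"rx":0,"ry":0,"rz":0},{"dx":0,"dy":0,"dz":0,"rx":0,"ry":0,"rz":0},{"dx":0,"dy":0,"dz":0,"rx":0,"ry":0,"rz":0}], "claw": 0, "newtons": 40}}

```text
t: 21.75
tcp_pos: [0.539, 0.0592, 0.1175]
tool_rot: [0.76, 0.641, 0.081, -0.069]
force: [-0.8, 0.2, 5.3]
finger_gap: 0.437
gripper_force: 42.5
```

Run:
```python
from h import *
s=sensors.sense();print(s['finger_gap']*85,s['gripper_force'],s['force'],s['tcp_pos'])
cv2.imwrite('pics/w5.png',cams.snapshot('wrist')[:,:,::-1])
```

```text
37.16925635651866 42.486463682726026 [-0.82837702  0.21932375  5.29995881] [0.53899547 0.05922863 0.11752062]
```

The gap is 37.2 mm at 42 N, so the trigger is fully home. Releasing and backing off.

Emit:
{"op": "move_arm", "data": {"targets": [{"dx":0,"dy":0,"dz":0,"rx":0,"ry":0,"rz":0},{"dx":0,"dy":0,"dz":0,"rx":0,"ry":0,"rz":0},{"dx":0,"dy":0,"dz":0,"rx":0,"ry":0,"rz":0},{"dx":0,"dy":0,"dz":0,"rx":0,"ry":0,"rz":0},{"dx":0,"dy":0,"dz":0,"rx":0,"ry":0,"rz":0},{"dx":0,"dy":0,"dz":0,"rx":0,"ry":0,"rz":0},{"dx":0,"dy":0,"dz":0,"rx":0,"ry":0,"rz":0},{"dx":0,"dy":0,"dz":0,"rx":0,"ry":0,"rz":0},{"dx":0,"dy":0,"dz":0,"rx":0,"ry":0,"rz":0},{"dx":0,"dy":0,"dz":0,"rx":0,"ry":0,"rz":0}], "claw": 100}}

```text
t: 23.05
tcp_pos: [0.5393, 0.0589, 0.1168]
tool_rot: [0.76, 0.641, 0.081, -0.068]
force: [0.1, 0.8, 0.4]
finger_gap: 1.004
gripper_force: 0.0
```

Emit:
{"op": "move_arm", "data": {"targets": [{"dx":0,"dy":0,"dz":0.4,"rx":0,"ry":0,"rz":0},{"dx":0,"dy":0,"dz":0.4,"rx":0,"ry":0,"rz":0},{"dx":0,"dy":0,"dz":0.4,"rx":0,"ry":0,"rz":0},{"dx":0,"dy":0,"dz":0.4,"rx":0,"ry":0,"rz":0},{"dx":0,"dy":0,"dz":0.4,"rx":0,"ry":0,"rz":0},{"dx":0,"dy":0,"dz":0.4,"rx":0,"ry":0,"rz":0},{"dx":0,"dy":0,"dz":0.4,"rx":0,"ry":0,"rz":0},{"dx":0,"dy":0,"dz":0.4,"rx":0,"ry":0,"rz":0},{"dx":0,"dy":0,"dz":0.4,"rx":0,"ry":0,"rz":0},{"dx":0,"dy":0,"dz":0,"rx":0,"ry":0,"rz":0}]}}

```text
t: 24.3
tcp_pos: [0.5399, 0.0588, 0.2077]
tool_rot: [0.76, 0.641, 0.081, -0.068]
force: [0.2, 0.0, 0.2]
finger_gap: 0.996
gripper_force: 0.0
```

Run:
```python
from h import *
s=sensors.sense();print(s['t'],s['force'],s['tcp_pos'])
im=cams.snapshot('wrist')[:,:,::-1];a=cv2.imread('pics/w4.png')
cv2.imwrite('pics/w6.png',np.hstack([a[100:480,130:530],im[100:480,130:530]]))
```

```text
24.3 [0.21260369 0.03373314 0.22802102] [0.5399067  0.0588105  0.20772517]
```

View pics/w6.png

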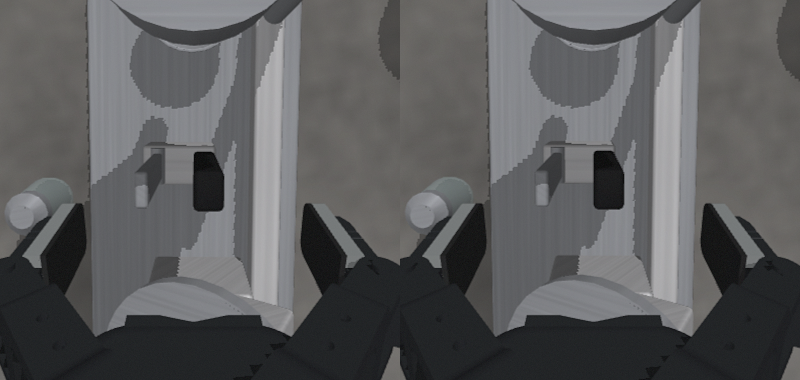

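The trigger is back at rest: its front is at crop column 136 in both views. The salt shaker hasn't moved and the arm is clear, so I'm signing off.

```bash
python3 -c "
from station import order;print(order.sign_off())"
```

```text
the job is handed in; nothing more can be done
None
```

The job is handed in: I set the wheel pointer in line with the tab (within about 0.1 mm by the wrist camera) and let go, then squeezed the trigger fully home (37 mm gap) and it sprang back, finishing at about 24 s with the arm clear.

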